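# Unload a flange plate from its clamp fixture

### The job

Of the two clamp fixtures on the bench, one holds a rectangular flange plate and the other a round disc. Swing the clamp bar over the rectangular plate up until it stands about upright, then slide the plate along the bed, without lifting it off, out from beneath the bar until it lies wholly on the front half of the bed (the end away from the hinge), past the dark line, and leave it lying there flat and square to the bed with the bar still up. Leave the round disc in place.

Things in the scene. Friction and masses are not known exactly. Their poses are not given: they have to be found in the camera images.
- fixture: Clamp fixture with the rectangular plate, bolted down (its twin holds the disc; either may be left or right). Origin: underside centre; x runs from the open front (robot side) back to the hinge, z up. Foot 270 x 90 x 10 mm; bed 250 long, 34 wide, top at z 40, dark line across it at x -10 (front half: x -125 to -10). Hinge axis along y at x 115, z 78 mm, between cheeks x 105-129, 90 high.
- clamp_bar (a joint): Its bar, rad: 0 down on the plate (start), grows as the front end swings up and back; 1.57 upright, stop 1.65. Stiff hinge: stays where left; 3-4 N at the handle lifts it. Bar 18 x 10 mm. Handle: black cross grip, 18 mm diameter, 36 long along fixture y, flat ends; centre at fixture y 0, x = 115 - 140 cos q, z = 78 + 140 sin q mm. Pad 44 wide, 65 mm from the hinge, 30 below bar axis.
- flange_plate: Loose aluminium plate 90 (x) x 56 (y) x 8 mm, 0.14-0.28 kg, 34 x 28 mm opening in the middle, four dark bolt holes. Origin: underside centre. Starts on the bed at about fixture x +50, y 0, z 40 mm, long side along the bed, overhanging it 11 mm each side: grip its long edges from above. A 5 mm nose under the bar's pad sits in the opening and blocks sliding while the bar is down.
- round_disc: Bystander, to be left in place: loose round aluminium disc, 80 mm diameter, 8 mm thick, 34 mm hole, under the bar of the other fixture, underside 40 mm above the bench. Origin: centre of its underside.

How it is judged:
By the outcome, as a careful person would: the job done as asked, in the order asked, and still so for the second after the job is handed in, with the robot touching nothing.
It also fails if it takes over 45 s, if anything falls off the work surface, if the arm or the gripper's body presses on something with over 40 N, if the wrist force passes 120 N, or if a joint passes its speed limit or range.

### The arm

A 7-joint arm with a two-finger parallel gripper is mounted at the origin on the work surface. World frame = base frame: x ahead of the robot, y to its left, z up, the work surface at z = 0. Lengths are in m, angles in rad, forces in N, time in s.
With the tool pointing down it reaches from about 0.425 to 0.875 m from the base axis. Payload 4.7 kg.
Tool frame: the origin (TCP) lies midway between the tips of the shut fingers; the grasp point (between the pads) lies 19 mm behind it; z points along the fingers, y is the line along which they close (so a half turn about z gives the same grasp; the last joint's range is limited). The gripper opens to 87 mm and grips with 3 to 60 N. Pads are 19 mm wide; open, the fingers measure 117 mm over their backs; the gripper's body (75 mm by 190 mm) begins 51 mm behind the grasp point.
Start: joints at [-1.298, 0.321, -0.07, 1.45, 0.023, 1.371, -0.057], TCP at [0.166, 0.628, 0.223] pointing down, gripper open.
Joint ranges: [-2.86, 2.86], [-0.3, 2.09], [-1.38, 1.24], [0.06, 2.45], [-1.56, 4.7], [0.09, 2.05], [-2.69, 2.69]. Speed limits (rad/s): [2.57, 2.57, 3.14, 3.14, 3.14, 3.14, 3.14].

### API

Orientations are given as a rotation vector (axis times angle).
In Python, from bench import ctrl gives the robot as it stands.
- The arm moves only by the tool step_hand, called after "Emit:" as name(argument=value, ...), one argument or row to a line, values as JSON. Schema: {"type":"object","properties":{"motion":{"type":"array","items":{"type":"array","items":{"type":"array","items":{"type":"number"},"minItems":5,"maxItems":5},"minItems":1,"maxItems":20},"minItems":1,"maxItems":1},"grip_n":{"type":"number"},"only":{"type":"string"},"quiet":{"type":"boolean"},"lines":{"type":"string"}},"required":["motion"],"additionalProperties":false}. motion is a list that holds a single list of rows (three levels of brackets), with 1 to 20 rows, each of 5 numbers: dx, dy, dz in normalised numbers (1 is 0.8 m), then a turn about the tool's z in parts of the range, where 1.0 means pi rad, then the opening from 0.0 (shut) to 1.0 (fully open); each row is the pose to reach, as a shift and turn from the pose commanded when the call began, along the tool's axes at that moment; what a row does not reach only later rows make up. A row lasts 1/10 s, in which the tool goes at most 0.05 m and 0.15 rad, less where a joint would pass 70% of its speed; a pose out of reach is approached as far as the arm can. The fingers move at their own pace and stop on an object; grip_n is the grip in N (left out, the last holds). Time passes only in rows, so rows that do not move let the fingers close. The tool returns the time, the measured TCP pose, the force, the opening and the grip force at its end. only (a regular expression) keeps the lines of the reply that match it, lines (a string "A,B") keeps lines A to B, and quiet returns only ok. Input that does not fit is refused with a message, and nothing moves.
- ctrl.get_state(): the state, without advancing time (a new reading comes with each control period).
- ctrl.get_image(name): name is "scene" or "top" or "wrist"; returns the picture (384x512x3 uint8, red, green, blue); there is no depth.
- ctrl.camera_model(name): a dict with "vertical_fov" (degrees; the focal length in pixels is half the picture's height over the tangent of half this angle, whatever the lens; pixels are square), "cx", "cy" (the principal point, pixels), "rvec" (rotation vector, rad) and "tvec" (3), from world to camera coordinates, as OpenCV has them; the wrist camera has in their place "hand_eye" (4x4, takes a point from camera to tool coordinates, whose origin is the TCP and whose axes are the flange's). Camera axes: x right, y down, z forward; pixel columns grow to the right and rows downward; lengths in m; the calibration is good to about 2 mm. A picture is of the moment at which its call begins: read the wrist's pose just before it. camera_model takes no time and is no camera call.
- ctrl.close_job(): hands the job in; it is judged then, once.
The state is a dict: "time": time; "joint_positions": joint angles; "qd": joint speeds; "joint_torque": joint torques, N m; "position": TCP position; "tool_rot": TCP orientation; "ft_force": force on the tool from outside, world axes, zero at the start; "torque": the same for the moment, N m; "grip_width": opening from 0.0 (shut) to 1.0 (fully open); "grip_force": force on a finger pad.
Only numpy, scipy, OpenCV 4.12 (cv2) and the standard library are available. Lean on these libraries where they do the work, as an engineer would, in place of code of your own. Each camera call takes 0.05 s, during which the arm holds its last target. There are 200 camera calls.

## Working session

There is one attempt and no reset: what is moved stays moved. The work goes in short steps, Python scripts to look and compute and a tool call to move; the robot and the scene stay as the last step left them, time stands still between calls to the robot, and variables do not carry over. Pictures are saved under pics/ and viewed, at most 10 in all, crops included, and the job is handed in when it is done.

```bash
mkdir -p pics; ls; python3 - <<'E'
from bench import ctrl
import cv2,numpy as np
s=ctrl.get_state();print(s)
for n in("top","scene"):
    im=ctrl.get_image(n);cv2.imwrite(f"pics/{n}0.png",im[:,:,::-1]);print(n,ctrl.camera_model(n))
print(ctrl.camera_model("wrist"))
E
```

```text
bench.py
pics
{'time': 0.0, 'joint_positions': array([-1.29791213,  0.32182512, -0.07008627,  1.45169359,  0.02261393,
        1.37079285, -0.05691887]), 'qd': array([ 0.00076026, -0.00075376, -0.00017798,  0.00182146,  0.00018369,
       -0.00144385, -0.00022774]), 'joint_torque': array([-4.54745259e-04, -4.91271079e+01, -4.04367289e-01, -3.12540793e+01,
       -6.41605980e-02,  4.32964310e-02,  1.59189367e-04]), 'position': array([0.1662473 , 0.62779909, 0.22145082]), 'tool_rot': array([-4.05320542e-01, -3.11519619e+00,  3.02669981e-03]), 'ft_force': array([ 0.20214022, -0.57149564,  0.45850066]), 'torque': array([ 0.00946209,  0.00781746, -0.02529169]), 'grip_force': 0.0, 'grip_width': 1.0036966838152341}
top {'vertical_fov': 42.05387254067878, 'cx': 260.44100614568094, 'cy': 195.5376398969709, 'rvec': array([ 2.1165543 , -2.16710793,  0.18052431]), 'tvec': array([-0.00301997,  0.61249149,  0.75415258])}
scene {'vertical_fov': 48.83320670738322, 'cx': 258.5374536259662, 'cy': 194.63574718577848, 'rvec': array([ 1.99854846,  0.99248052, -0.49940622]), 'tvec': array([-0.37876938, -0.19755069,  1.08127082])}
{'vertical_fov': 61.81714415495546, 'cx': 253.01244959328463, 'cy': 190.51015719672137, 'hand_eye': array([[ 1.28503362e-03, -9.69618297e-01, -2.44619515e-01,
         6.76000491e-02],
       [ 9.99999145e-01,  1.30488510e-03,  8.09095453e-05,
         5.56427189e-04],
       [ 2.40748985e-04, -2.44619410e-01,  9.69619145e-01,
        -1.61284625e-01],
       [ 0.00000000e+00,  0.00000000e+00,  0.00000000e+00,
         1.00000000e+00]])}
```

View pics/top0.png

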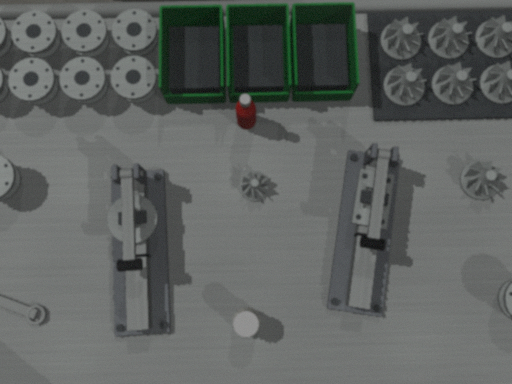

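View pics/scene0.png

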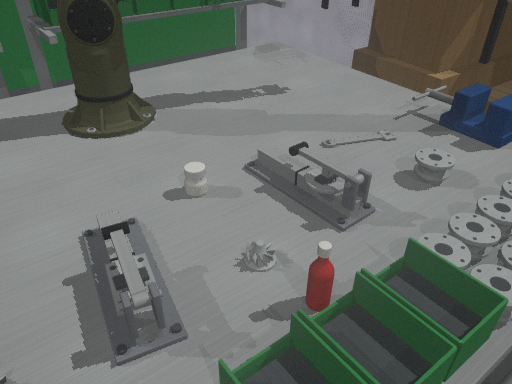

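The plate is on the right fixture in the top view: handle about (373,243), foot corners about (352,152), (398,157), (378,314), (331,309). In the scene view this fixture is at lower left, with its handle about (116,230). The disc is on the left fixture, at about (132,220) in the top view.

```bash
cat > h.py <<'E'
import numpy as np,cv2
from bench import ctrl
from scipy.spatial.transform import Rotation as R
def cam(n,st=None):
    m=ctrl.camera_model(n);f=192/np.tan(np.radians(m["vertical_fov"])/2)
    K=np.array([[f,0,m["cx"]],[0,f,m["cy"]],[0,0,1]])
    if n=="wrist":
        T=np.eye(4);T[:3,:3]=R.from_rotvec(st["tool_rot"]).as_matrix();T[:3,3]=st["position"]
        W=np.linalg.inv(T@m["hand_eye"]);return K,W[:3,:3],W[:3,3]
    return K,R.from_rotvec(m["rvec"]).as_matrix(),m["tvec"]
def ray(c,p):
    K,r,t=c;return -r.T@t,r.T@np.linalg.inv(K)@[p[0],p[1],1]
def onz(c,p,z):
    o,d=ray(c,p);return o+d*(z-o[2])/d[2]
def tri(c1,p1,c2,p2):
    P=[c[0]@np.c_[c[1],c[2]] for c in(c1,c2)]
    X=cv2.triangulatePoints(*P,np.array(p1,float),np.array(p2,float))[:,0];return X[:3]/X[3]
def proj(c,X):
    p=(np.atleast_2d(X)@c[1].T+c[2])@c[0].T;return p[:,:2]/p[:,2:]
E
python3 - <<'E'
from h import *
t=cv2.imread("pics/top0.png",0);s=cv2.imread("pics/scene0.png",0)
def blobs(g,x0,x1,y0,y1,th,amin):
    n,l,st,c=cv2.connectedComponentsWithStats((g[y0:y1,x0:x1]<th).astype(np.uint8))
    for i in range(1,n):
        if amin<=st[i,4]<600: print(th,(c[i]+[x0,y0]).round(1),st[i,2:])
print("top");blobs(t,320,410,140,325,40,3);print("scene");blobs(s,70,190,205,360,35,3)
m=((t>55)&(t<95)).astype(np.uint8);m[:, :315]=0;m[:,412:]=0;m[:135]=0;m[330:]=0
m=cv2.morphologyEx(m,cv2.MORPH_OPEN,np.ones((3,3)))
cs=max(cv2.findContours(m,0,2)[0],key=cv2.contourArea);r=cv2.minAreaRect(cs);C=cam("top")
print(r)
b=cv2.boxPoints(r);print(b.round(1));print(np.array([onz(C,p,.01) for p in b]).round(4))
a=cv2.resize(t[135:325,315:415],None,fx=4,fy=3.1578,interpolation=2)
a=cv2.resize(t[135:325,315:415],None,fx=3.1,fy=3.1,interpolation=2);q=cv2.resize(s[205:365,70:195],None,fx=3.6,fy=3.6,interpolation=2)[:589]
H=max(a.shape[0],q.shape[0]);o=np.zeros((H,a.shape[1]+q.shape[1]),np.uint8);o[:a.shape[0],:a.shape[1]]=a;o[:q.shape[0],a.shape[1]:]=q
cv2.imwrite("pics/crop.png",o);print(o.shape)
E
```

```text
top
40 [369.1 160.7] [ 5  6 10]
40 [391.6 163.2] [ 5  7 16]
40 [356.  233.8] [3 3 6]
40 [372.4 242.7] [ 26  17 246]
scene
((375.76318359375, 229.96859741210938), (79.06766510009766, 170.77183532714844), 7.549422740936279)
[[325.4 309.4]
 [347.8 140.1]
 [426.2 150.5]
 [403.7 319.8]]
[[ 0.4283 -0.1191  0.01  ]
 [ 0.7116 -0.1704  0.01  ]
 [ 0.6902 -0.3041  0.01  ]
 [ 0.4086 -0.2458  0.01  ]]
(589, 760)
```

View pics/crop.png

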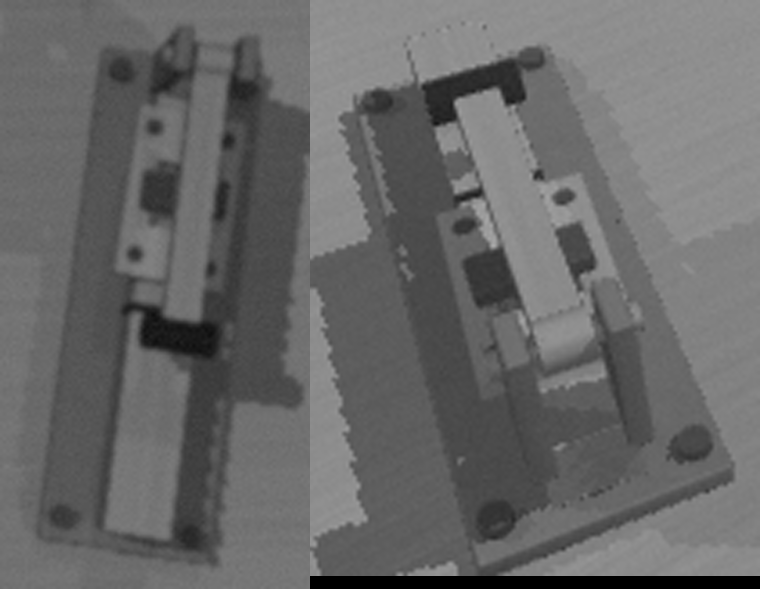

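The crop shows three foot bolts in both views. In the top crop they are at (64,516), (190,536) and (121,69); in the scene crop at (531,57), (377,100) and (690,443). It also shows the handle at top (180,334) / scene (474,92), the plate's corner front +y at top (117,271), and the bed's front end at about y = 530 in the top crop.

```bash
cat >> h.py <<'E'
def T(p):return [315+(p[0]+.5)/3.1-.5,135+(p[1]+.5)/3.1-.5]
def S(p):return [70+(p[0]-310+.5)/3.6-.5,205+(p[1]+.5)/3.6-.5]
E
python3 - <<'E'
from h import *
ct,cs=cam("top"),cam("scene")
pr={"bF+":((64,516),(531,57)),"bF-":((190,536),(377,100)),"bB+":((121,69),(690,443)),"handle":((179,335),(474,93)),"holeF+":((134,254),(564,196)),"cornF+":((117,271),(583,175))}
X={k:tri(ct,T(a),cs,S(b)) for k,(a,b) in pr.items()}
for k in X:print(k,X[k].round(4))
zb=.012
B={k:(onz(ct,T(pr[k][0]),zb)+onz(cs,S(pr[k][1]),zb))/2 for k in("bF+","bF-","bB+")}
bB=onz(cs,S((495,520)),zb)
c=(B["bF-"]+B["bB+"])/2;c2=(B["bF+"]+bB)/2
d=B["bB+"]-B["bF+"];d2=bB-B["bF-"]
print(c,c2,np.linalg.norm(d),np.arctan2(d[1],d[0]),np.arctan2(d2[1],d2[0]))
yaw=np.arctan2((d+d2)[1],(d+d2)[0]);o=(c+c2)/2
ex=np.array([np.cos(yaw),np.sin(yaw),0]);ey=np.array([-ex[1],ex[0],0])
for k,v in X.items(): print(k,"fixture",((v-o)@ex*1e3).round(1),((v-o)@ey*1e3).round(1),(v[2]*1e3).round(1))
print("tool in fixture yaw",yaw)
for n,p in(("FL",(40,537)),("FR",(215,563)),("BL",(100,47))):
    v=onz(ct,T(p),.01);print(n,((v-o)@ex*1e3).round(1),((v-o)@ey*1e3).round(1))
s=ctrl.get_state();print(R.from_rotvec(s["tool_rot"]).as_matrix().round(3))
E
```

```text
bF+ [ 0.4412 -0.1358  0.0117]
bF- [ 0.4288 -0.2031  0.0107]
bB+ [ 0.6813 -0.1798  0.0101]
handle [ 0.5306 -0.1874  0.0758]
holeF+ [ 0.5746 -0.1738  0.046 ]
cornF+ [ 0.5665 -0.1636  0.0454]
[ 0.5554195  -0.19157726  0.012     ] [ 0.55571259 -0.19257609  0.012     ] 0.24431610998024617 -0.18200196412405092 -0.1895799683889277
bF+ fixture -122.8 34.2 11.7
bF- fixture -122.6 -34.2 10.7
bB+ fixture 121.3 35.3 10.1
handle fixture -25.4 -0.0 75.8
holeF+ fixture 15.3 21.5 46.0
cornF+ fixture 5.5 30.0 45.4
tool in fixture yaw -0.18579828089910405
FL -135.6 45.0
FR -134.1 -47.6
BL 132.1 49.3
[[-0.967  0.256 -0.   ]
 [ 0.256  0.967 -0.002]
 [-0.    -0.002 -1.   ]]
```

The manual's scale: shifts go in shares of 0.8 m and turns go in shares of pi rad. Converting my numbers, -0.695 m is -0.8688, -0.562 m is -0.7025, -0.073 rad is -0.0232.

Emit:
step_hand(
  motion=[
    [[-0.45, -0.3063, 0, 0, 1], [-0.45, -0.3063, 0, 0, 1], [-0.45, -0.3063, 0, 0, 1], [-0.45, -0.3063, 0, 0, 1], [-0.45, -0.3063, 0, 0, 1], [-0.45, -0.3063, 0, 0, 1], [-0.45, -0.3063, 0, 0, 1], [-0.45, -0.3063, 0, 0, 1], [-0.45, -0.3063, 0, 0, 1], [-0.7025, -0.8688, 0, -0.0232, 1], [-0.7025, -0.8688, 0, -0.0232, 1], [-0.7025, -0.8688, 0, -0.0232, 1], [-0.7025, -0.8688, 0, -0.0232, 1], [-0.7025, -0.8688, 0, -0.0232, 1], [-0.7025, -0.8688, 0, -0.0232, 1], [-0.7025, -0.8688, 0, -0.0232, 1], [-0.7025, -0.8688, 0, -0.0232, 1], [-0.7025, -0.8688, 0, -0.0232, 1], [-0.7025, -0.8688, 0, -0.0232, 1], [-0.7025, -0.8688, 0, -0.0232, 1]],
  ],
)

```text
time: 2.1
position: [0.5304, -0.1953, 0.2225]
tool_rot: [-0.308, -3.126, 0.008]
ft_force: [0.3, -0.8, -1.0]
grip_width: 1.0
grip_force: 0.0
```

```bash
python3 - <<'E'
from h import *
s=ctrl.get_state();im=ctrl.get_image("wrist");cv2.imwrite("pics/w1.png",im[:,:,::-1])
print(s["position"],R.from_rotvec(s["tool_rot"]).as_matrix().round(4))
np.savez("w1.npz",p=s["position"],r=s["tool_rot"])
E
```

```text
[ 0.53038426 -0.19526685  0.22248971] [[-9.808e-01  1.952e-01 -6.000e-04]
 [ 1.952e-01  9.808e-01 -4.800e-03]
 [-4.000e-04 -4.800e-03 -1.000e+00]]
```

View pics/w1.png

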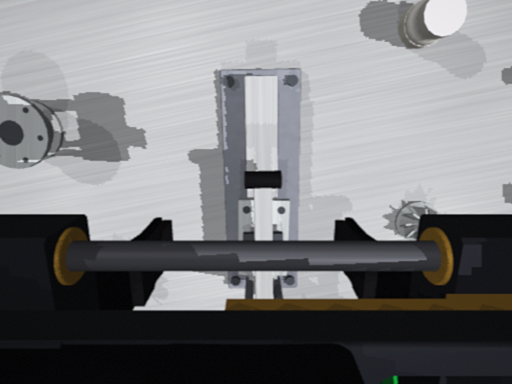

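The wrist view shows the handle at (263,180), foot bolts at (230,80), (291,79), (235,281) and (289,281), and the plate between rows 200 and 245.

```bash
python3 - <<'E'
from h import *
s=ctrl.get_state();print(s["time"],s["position"],s["qd"].round(3))
z=np.load("w1.npz");c=cam("wrist",dict(position=z["p"],tool_rot=z["r"]))
g=cv2.imread("pics/w1.png",0)
n,l,st,ce=cv2.connectedComponentsWithStats((g[60:215,200:320]<45).astype(np.uint8))
for i in range(1,n):
    if st[i,4]>5:print((ce[i]+[200,60]).round(1),st[i])
P=[onz(c,p,.011) for p in((230,80),(291,79),(235,281),(289,281))]
d=(P[2]+P[3]-P[0]-P[1]);print("yaw",np.arctan2(d[1],d[0]),"centre",sum(P)/4)
h=onz(c,(263,180),.078);print("handle",h, "tri",tri(c,(263,180),cam("top"),(372.4,242.7)))
Rm=R.from_rotvec(s["tool_rot"]).as_matrix();print("delta tool",Rm.T@(h-[0,0,.019]-s["position"]))
E
```

```text
2.15 [ 0.53078428 -0.19114375  0.22217473] [-0.047 -0.021 -0.068  0.022 -0.023  0.009 -0.018]
[262.5 179.3] [ 45 111  36  18 571]
yaw -0.18151741873784036 centre [ 0.55545544 -0.19051527  0.011     ]
handle [ 0.53133032 -0.18557457  0.078     ] tri [ 0.53038826 -0.1855044   0.08228713]
delta tool [0.00040524 0.00586378 0.16316482]
```

To row units: 0.164 m is 0.205, 0.13 m is 0.1625.

Emit:
step_hand(
  motion=[
    [[0, 0, 0.0625, 0, 1], [0, 0, 0.125, 0, 1], [0, 0, 0.1625, 0, 1], [0, 0, 0.1875, 0, 1], [0, 0, 0.205, 0, 1], [0, 0, 0.205, 0, 1], [0, 0, 0.205, 0, 1], [0, 0, 0.205, 0, 1]],
  ],
)

```text
time: 2.95
position: [0.533, -0.1873, 0.06]
tool_rot: [0.291, 3.126, 0.0]
ft_force: [-0.2, 0.4, 0.1]
grip_width: 0.995
grip_force: 0.0
```

Emit:
step_hand(
  motion=[
    [[0, 0, 0, 0, 0], [0, 0, 0, 0, 0], [0, 0, 0, 0, 0], [0, 0, 0, 0, 0], [0, 0, 0, 0, 0], [0, 0, 0, 0, 0], [0, 0, 0, 0, 0], [0, 0, 0, 0, 0]],
  ],
  grip_n=30,
)

```text
time: 3.75
position: [0.5318, -0.1869, 0.0585]
tool_rot: [-0.291, -3.128, -0.001]
ft_force: [-0.2, 1.0, -0.3]
grip_width: 0.408
grip_force: 30.0
```

To row units: -0.14 m is -0.175, -0.138 m is -0.1725.

Emit:
step_hand(
  motion=[
    [[-0.0013, 0, -0.0175, 0, 0], [-0.0038, 0, -0.035, 0, 0], [-0.0075, 0, -0.0513, 0, 0], [-0.0138, 0, -0.0688, 0, 0], [-0.0213, 0, -0.0838, 0, 0], [-0.0313, 0, -0.0988, 0, 0], [-0.0413, 0, -0.1125, 0, 0], [-0.0538, 0, -0.125, 0, 0], [-0.0663, 0, -0.1375, 0, 0], [-0.08, 0, -0.1475, 0, 0], [-0.0963, 0, -0.1563, 0, 0], [-0.1113, 0, -0.1638, 0, 0], [-0.1288, 0, -0.1688, 0, 0], [-0.145, 0, -0.1725, 0, 0], [-0.1625, 0, -0.175, 0, 0], [-0.175, 0, -0.175, 0, 0], [-0.175, 0, -0.175, 0, 0], [-0.175, 0, -0.175, 0, 0], [-0.175, 0, -0.175, 0, 0]],
  ],
)

```text
time: 5.65
position: [0.6706, -0.2122, 0.2]
tool_rot: [0.289, 3.125, 0.002]
ft_force: [1.4, 4.6, 4.7]
grip_width: 0.41
grip_force: 30.0
```

```bash
python3 - <<'E'
from h import *
im=ctrl.get_image("scene");cv2.imwrite("pics/s2.png",im[:,:,::-1])
E
```

```text
(no output)
```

View pics/s2.png

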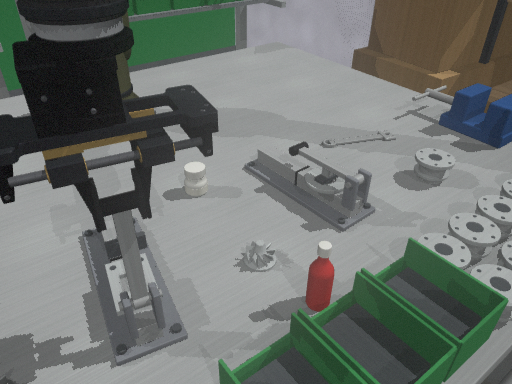

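The scene view shows the bar standing nearly upright, at about (130,250), with the handle in the fingers and the plate still on the bed. Next I release it, rise and back off to look at the plate.

To row units: 0.18 m is 0.225, 0.15 m is 0.1875.

Emit:
step_hand(
  motion=[
    [[0, 0, 0, 0, 1], [0, 0, 0, 0, 1], [0, 0, 0, 0, 1], [0, 0, 0, 0, 1], [0, 0, 0, 0, 1], [0, 0, -0.0375, 0, 1], [0, 0, -0.0875, 0, 1], [0.0625, 0, -0.0875, 0, 1], [0.125, 0, -0.0875, 0, 1], [0.1875, 0, -0.0875, 0, 1], [0.225, 0, -0.0625, 0, 1], [0.225, 0, -0.0375, 0, 1], [0.225, 0, -0.0375, 0, 1], [0.225, 0, -0.0375, 0, 1], [0.225, 0, -0.0375, 0, 1]],
  ],
)

```text
time: 7.2
position: [0.4936, -0.1804, 0.2296]
tool_rot: [0.291, 3.127, -0.002]
ft_force: [-0.7, -0.6, 0.8]
grip_width: 0.999
grip_force: 0.0
```

```bash
python3 - <<'E'
from h import *
s=ctrl.get_state();im=ctrl.get_image("wrist");t=ctrl.get_image("top")
np.savez("w3.npz",p=s["position"],r=s["tool_rot"])
cv2.imwrite("pics/w3.png",im[:,:,::-1]);cv2.imwrite("pics/t3.png",t[:,:,::-1])
a=cv2.resize(im[60:260,200:325],None,fx=3,fy=3,interpolation=2);b=cv2.resize(t[135:325,315:415],None,fx=3.1,fy=3.1,interpolation=2)
o=np.zeros((600,685,3),np.uint8);o[:,:375]=a;o[:b.shape[0],375:685]=b;cv2.imwrite("pics/c3.png",o[:,:,::-1])
print(s["position"],s["tool_rot"])
E
```

```text
[ 0.49358323 -0.18040073  0.22955621] [ 2.91430774e-01  3.12663666e+00 -1.59845991e-03]
```

View pics/c3.png

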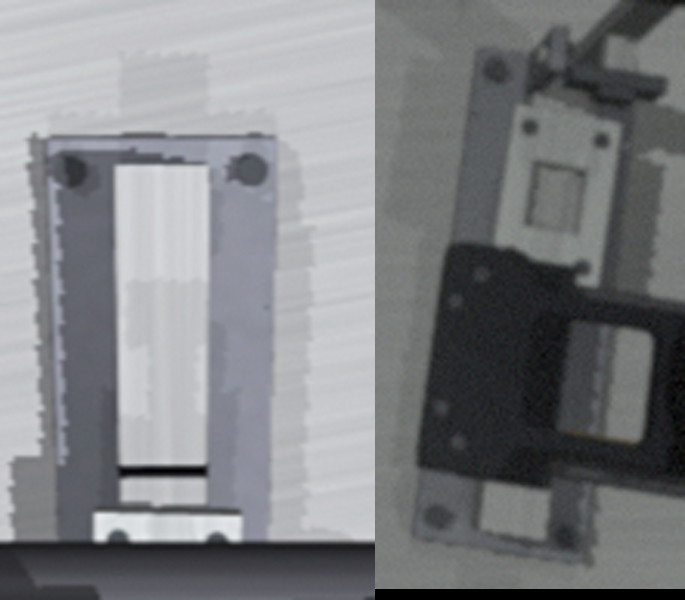

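The plate lies free on the bed. Its front edge runs from (95,510) to (241,513) in the wrist crop, with the dark line at row 470. In the top crop its back corners are at (520,103) and (622,122), the opening is centred at (556,198), and the bar is up.

```bash
python3 - <<'E'
from h import *
z=np.load("w3.npz");c=cam("wrist",dict(position=z["p"],tool_rot=z["r"]));ct=cam("top")
W=lambda p:[200+(p[0]+.5)/3-.5,60+(p[1]+.5)/3-.5];U=lambda p:T((p[0]-375,p[1]))
o=np.array([.5556,-.1915,0]);y=-.184;ex=np.array([np.cos(y),np.sin(y),0]);ey=np.array([-ex[1],ex[0],0])
F=lambda v:np.round([(v-o)@ex*1e3,(v-o)@ey*1e3,v[2]*1e3],1)
for n,p,h in(("front-",(95,511),.048),("front+",(241,514),.048),("line",(118,470),.04),("line",(207,469),.04),("bedF-",(116,164),.04),("bedF+",(208,164),.04),("boltF",(71,171),.011),("boltF",(250,170),.011)):print(n,F(onz(c,W(p),h)))
for n,p in(("back+",(520,103)),("back-",(622,122)),("hole",(530,127)),("hole",(601,140)),("holeF-",(583,267)),("open",(556,198))):print(n,F(onz(ct,U(p),.048)))
print("tool",F(z["p"]))
# height of the -y front hole from the two views
print(F(tri(c,W((117,538)),ct,U((583,267)))))
E
```

```text
front- [  2.6 -24.7  48. ]
front+ [ 3.8 30.7 48. ]
line [-11.1 -16.1  40. ]
line [-11.5  18.   40. ]
bedF- [-125.4  -15.5   40. ]
bedF+ [-125.4   17.1   40. ]
boltF [-122.4  -34.2   11. ]
boltF [-122.7   34.6   11. ]
back+ [95.3 26.5 48. ]
back- [ 93.8 -27.6  48. ]
hole [83.4 19.7 48. ]
hole [ 82.5 -17.9  48. ]
holeF- [ 14.7 -16.6  48. ]
open [48.3  1.6 48. ]
tool [-63.   -0.4 229.6]
[ 15.  -17.   45.5]
```

To row units: 0.2 m is 0.25, -0.089 m is -0.1113.

Emit:
step_hand(
  motion=[
    [[-0.0563, 0, 0, 0, 1], [-0.1113, 0, 0, 0, 1], [-0.1113, 0, 0.0625, 0, 1], [-0.1113, 0, 0.125, 0, 1], [-0.1113, 0, 0.1875, 0, 1], [-0.1113, 0, 0.225, 0, 1], [-0.1113, 0, 0.25, 0, 1], [-0.1113, 0, 0.25, 0, 1], [-0.1113, 0, 0.25, 0, 1], [-0.1113, 0, 0.25, 0, 1]],
  ],
)

```text
time: 8.3
position: [0.5816, -0.197, 0.0304]
tool_rot: [0.291, 3.125, -0.001]
ft_force: [0.7, -0.3, 0.5]
grip_width: 0.998
grip_force: 0.0
```

Emit:
step_hand(
  motion=[
    [[0, 0, 0, 0, 0], [0, 0, 0, 0, 0], [0, 0, 0, 0, 0], [0, 0, 0, 0, 0], [0, 0, 0, 0, 0], [0, 0, 0, 0, 0], [0, 0, 0, 0, 0]],
  ],
  grip_n=20,
)

```text
time: 9.0
position: [0.5801, -0.1957, 0.0288]
tool_rot: [-0.291, -3.128, -0.002]
ft_force: [-1.2, 2.2, 2.9]
grip_width: 0.638
grip_force: 20.0
```

To row units: 0.116 m is 0.145, 0.114 m is 0.1425.

Emit:
step_hand(
  motion=[
    [[0.01, 0, 0, 0, 0], [0.0225, 0, 0, 0, 0], [0.0375, 0, 0, 0, 0], [0.0525, 0, 0, 0, 0], [0.0675, 0, 0, 0, 0], [0.0825, 0, 0, 0, 0], [0.0975, 0, 0, 0, 0], [0.1125, 0, 0, 0, 0], [0.125, 0, 0, 0, 0], [0.135, 0, 0, 0, 0], [0.1425, 0, 0, 0, 0], [0.145, 0, 0, 0, 0], [0.145, 0, 0, 0, 0], [0.145, 0, 0, 0, 0], [0.145, 0, 0, 0, 0]],
  ],
)

```text
time: 10.5
position: [0.4655, -0.1747, 0.0287]
tool_rot: [-0.291, -3.126, -0.001]
ft_force: [-1.1, -0.2, 6.8]
grip_width: 0.639
grip_force: 20.0
```

```bash
python3 - <<'E'
from h import *
s=ctrl.get_state();t=ctrl.get_image("top");q=ctrl.get_image("scene")
cv2.imwrite("pics/t4.png",t[:,:,::-1]);cv2.imwrite("pics/s4.png",q[:,:,::-1])
a=cv2.resize(q[205:365,70:195],None,fx=3.6,fy=3.6,interpolation=2);b=cv2.resize(t[135:325,315:415],None,fx=3.1,fy=3.1,interpolation=2)
o=np.zeros((589,760,3),np.uint8);o[:,:310]=b;o[:576,310:]=a;cv2.imwrite("pics/c4.png",o[:,:,::-1])
E
```

```text
(no output)
```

View pics/c4.png

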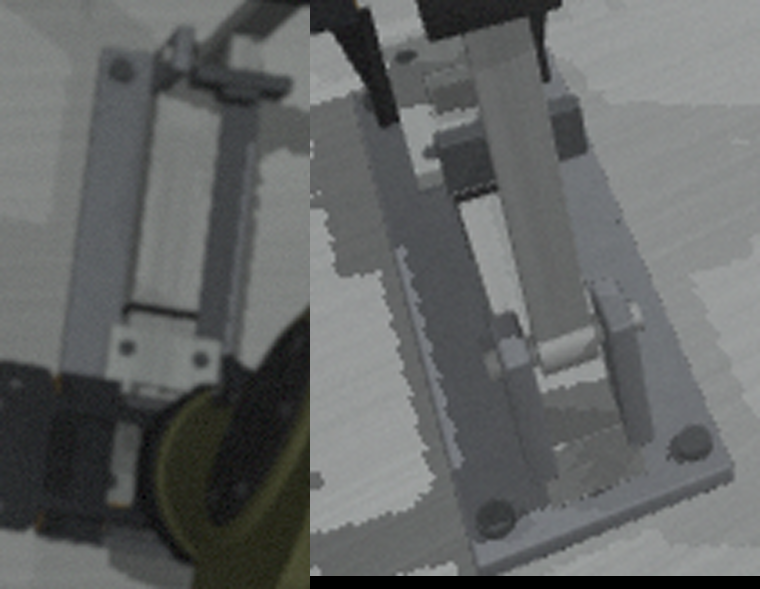

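The plate's back edge is at top-crop row ~325, in front of the dark line at row ~312, and the bar is still up. I release and rise.

To row units: 0.25 m is 0.3125, -0.2 m is -0.25.

Emit:
step_hand(
  motion=[
    [[0, 0, 0, 0, 1], [0, 0, 0, 0, 1], [0, 0, 0, 0, 1], [0, 0, 0, 0, 1], [0, 0, 0, 0, 1], [0, 0, 0, 0, 1], [0, 0, -0.025, 0, 1], [0, 0, -0.0625, 0, 1], [0, 0, -0.125, 0, 1], [0, 0, -0.1875, 0, 1], [0, 0, -0.25, 0, 1], [0, 0.0625, -0.25, 0, 1], [0, 0.125, -0.25, 0, 1], [0, 0.1875, -0.25, 0, 1], [0, 0.25, -0.25, 0, 1], [0, 0.3125, -0.25, 0, 1], [0, 0.3125, -0.25, 0, 1], [0, 0.3125, -0.25, 0, 1], [0, 0.3125, -0.25, 0, 1]],
  ],
)

```text
time: 12.5
position: [0.5121, 0.0693, 0.2285]
tool_rot: [-0.294, -3.128, 0.001]
ft_force: [-0.9, -0.5, 0.4]
grip_width: 1.003
grip_force: 0.0
```

```bash
python3 - <<'E'
from h import *
t=ctrl.get_image("top");q=ctrl.get_image("scene")
cv2.imwrite("pics/t5.png",t[:,:,::-1])
a=cv2.resize(q[165:365,70:195],None,fx=2.9,fy=2.9,interpolation=2);b=cv2.resize(t[135:325,315:415],None,fx=3.1,fy=3.1,interpolation=2)
o=np.zeros((589,310+a.shape[1],3),np.uint8);o[:,:310]=b;o[:580,310:]=a;cv2.imwrite("pics/c5.png",o[:,:,::-1])
E
```

```text
(no output)
```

View pics/c5.png

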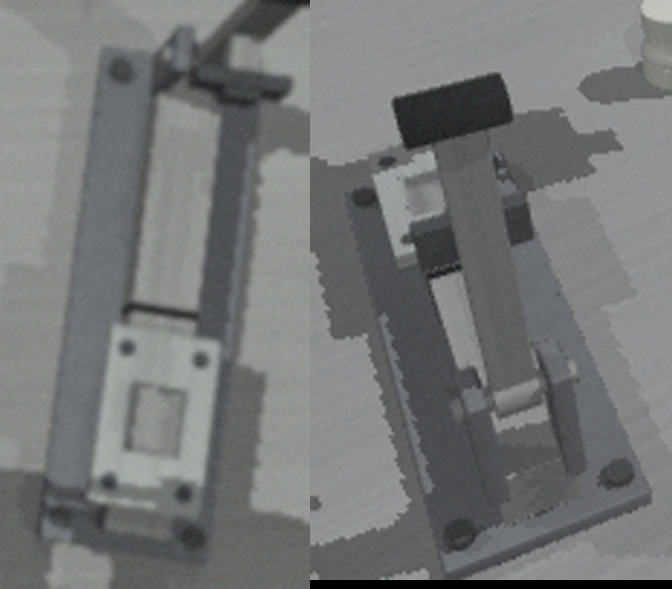

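View pics/t5.png

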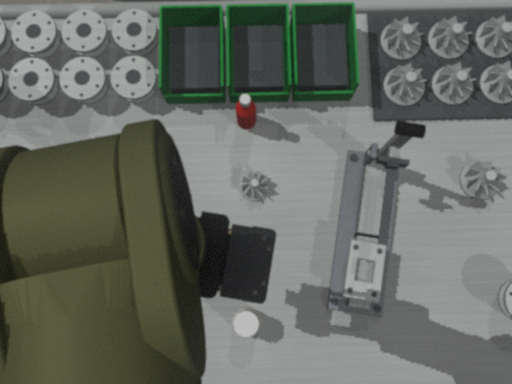

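The plate lies between the dark line (row ~312) and the bed's front end, with corners near (112,322), (221,341), (203,508) and (91,498) in the crop. The bar is up with its handle at top (410,129), and nothing is touching. One numeric check follows.

```bash
python3 - <<'E'
from h import *
ct=cam("top");o=np.array([.5556,-.1915,0]);y=-.184;ex=np.array([np.cos(y),np.sin(y),0]);ey=np.array([-ex[1],ex[0],0])
F=lambda v:np.round([(v-o)@ex*1e3,(v-o)@ey*1e3,v[2]*1e3],1)
for p in((112,322),(221,341),(203,508),(91,498),(127,348),(201,360),(184,494),(108,482)):print(F(onz(ct,T(p),.048)))
S2=lambda p:[70+(p[0]-310+.5)/2.9-.5,165+(p[1]+.5)/2.9-.5]
print("handle",F(tri(ct,(410,129),cam("scene"),S2((453,109)))))
E
```

```text
[-21.3  28.6  48. ]
[-22.  -27.8  48. ]
[-106.8  -28.9   48. ]
[-110.9   27.5   48. ]
[-33.3  19.3  48. ]
[-33.3 -18.9  48. ]
[-101.5  -18.6   48. ]
[-101.7   20.1   48. ]
handle [1.142e+02 2.000e-01 2.174e+02]
```

Plate is centred at fixture x -67, y 0 and square to the bed; handle is at x 114, z 217, so the bar is upright.

```bash
python3 -c "
from bench import ctrl
print(ctrl.close_job())"
```

```text
the job is handed in; nothing more can be done
None
```

The job is handed in: the bar over the rectangular plate stands upright, and the plate lies flat and square on the front half of the bed, past the dark line (measured centre x -67 mm, y 0); I never moved or touched the disc.

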